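Load a coin cell into the cell tester

TASK

Take the coin cell from the blue plate, lay it flat on the open front part of the tester's white nest plate, and slide it back under the brass keeper finger until it drops fully home in the round pocket. Feel for the drop and push with a light fingertip force only (under 15 N), so that neither the cell nor the tester is forced; let go, and leave the other things on the bench where they are.

Things in the scene. Friction and masses are not known exactly. Their poses are not given: they have to be found in the camera images.
- cell: The coin cell, a bright steel disc 24.5 mm in diameter and 7.7 mm thick, 10 to 15 g. Origin at the centre of its underside, z along its axis, up. It starts flat on the blue kitting plate, the right way up for the tester; keep it so.
- kit_plate: Fixed blue kitting plate 100 x 90 x 10 mm (along its x, y, z); origin at the centre of its underside, top face 10 mm above the bench.
- tester: Fixed coin-cell tester. Grey base 300 (x) x 130 (y) x 24 mm; origin at the centre of its underside, x from the open front towards the black instrument head (x = +100 to +150, up to z = 50 mm), y left, z up. On it a white nest plate 160 x 80 x 10 mm, top face at z = 34, is clamped at a different x each time; the pocket centre is on y = 0, x from +8 to +52, 125 mm behind the plate's front edge.
- lay_spot (a point): On the tester's centre line, on the nest plate's top face in its open front part (tester x = -45, y = 0, z = 34 mm): always clear and flat, at least 50 mm before the pocket centre.
- switch: Loose black industrial network switch with a blue front, 105 x 45 x 124 mm standing, 0.6 kg; origin at the centre of its underside. Leave alone.
- adapter: Loose black power adapter, 88 x 44 x 30 mm; origin at the centre of its underside. Leave alone.
- sfp: Loose small metal plug-in transceiver with a blue end, 68 x 14 x 11 mm; origin under its metal part. Leave alone.
- pocket_mid (a point): Middle of the pocket's possible places (tester x = +30, y = 0, z = 34 mm): the pocket centre is within 22 mm of it along tester x. The pocket is round, 26.5 mm across (1 mm of play round the cell), 3.5 mm deep; a cell fully home stands 4.2 mm proud. Right behind it a rigid half-moon stop 3 mm high carries the wall on upwards, 42 degrees either side of the centre line. The plate is slippery.
- head_foot (a point): Foot of the low instrument head (tester x = +100, y = 0, z = 24 mm). From a black post 30 mm behind the pocket centre a rigid brass keeper finger, 7 mm wide, reaches forward over the pocket to 6 mm before its centre: underside 9 mm above the plate, front lip turned up to 14 mm. It bars entry from straight above; a cell sliding flat on the plate passes under it with 1.3 mm to spare.

How it is judged:
By the outcome, as a careful person would: the job done as asked, in the order asked, and still so for the second after the job is handed in, with the robot touching nothing.
It also fails if it takes over 58 s, if anything falls off the work surface, if the arm or the gripper's body presses on something with over 40 N, if the wrist force passes 120 N, or if a joint passes its speed limit or range.

ROBOT

A 7-joint arm with a two-finger parallel gripper is mounted at the origin on the work surface. World frame = base frame: x ahead of the robot, y to its left, z up, the work surface at z = 0. Lengths are in m, angles in degrees, forces in N, time in s.
With the tool pointing down it reaches from about 0.4 to 0.9 m from the base axis. Payload 5.5 kg.
Tool frame: the origin (TCP) lies at the centre of the arm's flange, where the gripper is bolted on; the fingertips stand 173 mm ahead of it and the grasp point (between the pads) lies 155 mm ahead of it; z points along the fingers, y is the line along which they close (so a half turn about z gives the same grasp; the last joint's range is limited). The gripper opens to 85 mm and grips with 20 to 120 N. Pads are 22 mm wide; open, the fingers measure 114 mm over their backs; the gripper's body (76 mm by 85 mm) begins 54 mm behind the grasp point. The pads swing forward as they close: fully open they stand 13 mm farther back than shut.
Start: joints at [91.513, 28.699, -24.465, 88.831, 12.651, 65.22, -12.049], TCP at [0.153, -0.632, 0.405] pointing down, gripper open.
Joint ranges: [-164.97, 164.97], [-17.58, 116.51], [-87.97, 89.64], [11.32, 138.91], [-80.73, 260.73], [10.89, 115.49], [-147.41, 147.41]. Speed limits (degrees/s): [147.25, 147.25, 180, 180, 180, 180, 180].

INTERFACE

Orientations are given as [roll, pitch, yaw] about the fixed x, y, z axes, in that order (R = Rz(yaw) Ry(pitch) Rx(roll)).
In Python, from bench import env gives the robot as it stands.
- The arm moves only by the tool move_arm, never from a script. Its argument "series" is a list of rows, each an object with "xyz": the shift along the tool's x, y, z in m, a list of three; "delta_rot": the turn, a rotation vector about the tool's x, y, z in rad, a list of three; "fingers": the opening, from 0 (shut) to 1 (fully open). A call has 1 to 10 rows; each row shifts and turns the commanded pose from where the row before left it, along the tool's axes as they then stand; what a row does not reach is not made up. A row lasts 1/10 s, in which the tool goes at most 50 mm and 8.59 degrees, less where a joint would pass 70% of its speed; a pose out of reach is approached as far as the arm can. A call with a gripper value outside its range is refused whole. The fingers move at their own pace and stop on an object; the grip force is fixed at half the most. Time passes only in rows, so rows that do not move let the fingers close. It gives the time, the measured TCP pose, the force, the opening and the grip force at its end, in the units of the state.
- env.get_state(): the state, without advancing time (a new reading comes with each control period).
- env.snapshot(name): name is "scene" or "top"; returns (picture, depth): 384x512x3 uint8, red, green, blue; 384x512 float32, m along the optical axis (not along the pixel's ray), 0 where there is no reading.
- env.get_calibration(name): a dict with "fx", "fy", "cx", "cy" (pixels), "dist" ([k1, k2, p1, p2, k3] as OpenCV has them; the pictures are not rectified), "view" (4x4, takes a point from world to camera coordinates). Camera axes: x right, y down, z forward; pixel columns grow to the right and rows downward; lengths in m; the calibration is good to about 2 mm. A picture is of the moment at which its call begins. get_calibration takes no time and is no camera call.
- env.sign_off(): hands the job in; it is judged then, once.
The state is a dict: "time": time; "joint_pos": joint angles; "dq": joint speeds; "joint_efforts": joint torques, N m; "tcp_pos": TCP position; "ee_rot": TCP orientation; "ft_force": force on the tool from outside, world axes, zero at the start; "ft_torque": the same for the moment, N m; "width": finger opening in m; "grip_force": force on a finger pad.
Only numpy, scipy, OpenCV 4.12 (cv2) and the standard library are available. Lean on these libraries where they do the work, as an engineer would, in place of code of your own. Each camera call takes 0.05 s, during which the arm holds its last target. There are 200 camera calls.

## Working session

There is one attempt and no reset: what is moved stays moved. The work goes in short steps, Python scripts to look and compute and a tool call to move; the robot and the scene stay as the last step left them, time stands still between calls to the robot, and variables do not carry over. Pictures are saved under pics/ and viewed, at most 13 in all, crops included, and the job is handed in when it is done.

Besides the shell and the picture viewer there is one more tool, called after "Request:" as name([rows], argument=value, ...), one row to a line, values as JSON. move_arm: Moves the arm, as the interface text tells. Its arguments: {"type":"object","properties":{"series":{"type":"array","items":{"type":"object","properties":{"xyz":{"type":"array","items":{"type":"number"}},"delta_rot":{"type":"array","items":{"type":"number"}},"fingers":{"type":"number"}}}}},"required":["series"]}

```bash
ls; mkdir -p pics; cat > h.py <<'E'
from bench import env
import numpy as np, cv2
def cal(n):
    c=env.get_calibration(n); K=np.array([[c['fx'],0,c['cx']],[0,c['fy'],c['cy']],[0,0,1]]); return K,np.array(c['dist'],float),np.array(c['view'])
def cloud(n,d):
    K,D,V=cal(n); h,w=d.shape
    uv=np.stack(np.meshgrid(np.arange(w),np.arange(h)),-1).reshape(-1,1,2).astype(float)
    p=cv2.undistortPoints(uv,K,D).reshape(h,w,2)
    P=np.dstack([p*d[...,None],d]); Vi=np.linalg.inv(V)
    return P@Vi[:3,:3].T+Vi[:3,3]
def onz(n,uv,z):
    K,D,V=cal(n); p=cv2.undistortPoints(np.array(uv,float).reshape(-1,1,2),K,D).reshape(-1,2)
    Vi=np.linalg.inv(V); r=np.c_[p,np.ones(len(p))]@Vi[:3,:3].T; o=Vi[:3,3]
    return o+r*((z-o[2])/r[:,2])[:,None]
E
python3 - <<'E'
from h import *
print(env.get_state())
for n in("scene","top"):
    i,d=env.snapshot(n); np.savez('pics/%s0.npz'%n,i=i,d=d); cv2.imwrite('pics/%s0.png'%n,i[...,::-1])
    K,D,V=cal(n); print(n,K[0,0],np.linalg.inv(V).round(3).tolist())
a=np.hstack([cv2.imread('pics/top0.png'),cv2.imread('pics/scene0.png')])
E
```

```text
pics
{'time': 0.0, 'joint_pos': array([ 91.51274454,  28.75419256, -24.45295511,  88.89290779,
        12.65201869,  65.21950138, -12.04977291]), 'dq': array([-0.08318536,  0.05484416, -0.07755416, -0.00485654, -0.12993842,
       -0.01557736,  0.07517143]), 'joint_efforts': array([ 8.25955794e-04, -5.69507325e+01, -5.81637427e+00, -2.80933732e+01,
        1.08371556e-02,  1.16868535e-02, -1.06343964e-05]), 'tcp_pos': array([ 0.1523389 , -0.63152217,  0.40364378]), 'ee_rot': array([-1.79887129e+02, -2.64134186e-03,  1.35705809e+01]), 'ft_force': array([ 1.22148939, -0.1341552 , -0.07761473]), 'ft_torque': array([-0.04923102, -0.00733067, -0.01365748]), 'grip_force': 0.0, 'width': 0.08565216681809337}
scene 417.5312667268347 [[-0.646, 0.547, -0.532, 1.033], [0.763, 0.449, -0.465, 0.4], [-0.016, -0.706, -0.708, 0.699], [0.0, 0.0, 0.0, 1.0]]
top 375.6520820686189 [[-0.005, -0.993, 0.12, 0.493], [-1.0, 0.001, -0.027, 0.007], [0.027, -0.12, -0.992, 0.875], [0.0, 0.0, 0.0, 1.0]]
```

View pics/top0.png

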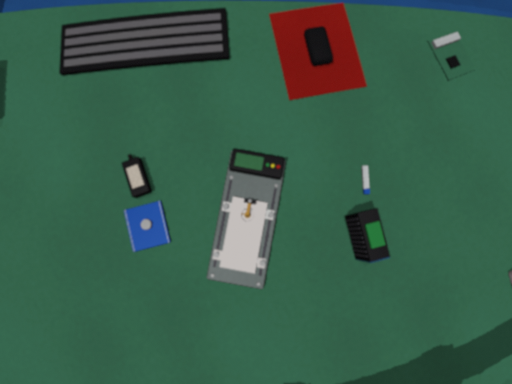

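View pics/scene0.png

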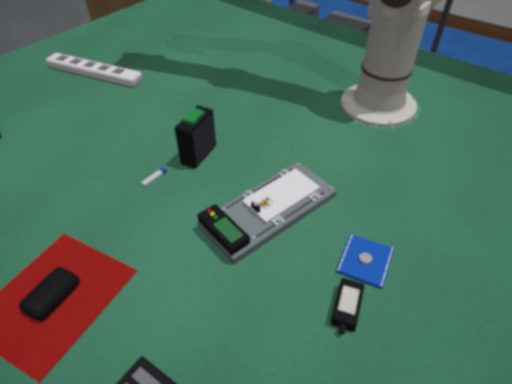

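The top view shows the cell at about (146,225) on the blue plate. The tester's front is near (237,280), its head near (258,163), and the finger and pocket near (248,210).

```bash
cat > m.py <<'E'
from h import *
z=np.load('pics/top0.npz'); i=z['i'].astype(int); d=z['d']; C=cloud('top',d)
R,G,B=i[...,0],i[...,1],i[...,2]
def blob(m,box,zz,nm):
    x0,y0,x1,y1=box; k=np.zeros(m.shape,np.uint8); k[y0:y1,x0:x1]=m[y0:y1,x0:x1]
    n,l,s,c=cv2.connectedComponentsWithStats(k); j=1+np.argmax(s[1:,4]); k=(l==j)
    ys,xs=np.nonzero(k); P=onz('top',np.c_[xs,ys],zz)
    r=cv2.minAreaRect((P[:,:2]*1000).astype(np.float32)); print(nm,s[j],c[j].round(2),'rect',np.round(r[0],1),np.round(r[1],1),round(r[2],2),'mean',P.mean(0).round(4),'depthz',np.median(C[k],0).round(4)); return k
blob((R>110)&(B<R+60),(130,205,165,245),.0177,'cell')
blob((B>R+60)|((R>110)),(120,195,175,255),.010,'kit')
blob((R>170)&(G>170),(210,190,285,280),.034,'nest')
ok=(d>0)
m=(C[...,2]>.014)&ok&(C[...,2]<.08)
blob(m,(200,145,295,292),.024,'tester')
crop=z['i'][140:295,115:295,::-1]; cv2.imwrite('pics/c0.png',cv2.resize(crop,None,fx=4,fy=3.8,interpolation=cv2.INTER_CUBIC)[:600,:800])
E
python3 m.py
```

```text
cell [141 219  10  11  86] [145.44 223.99] rect [521.5 246.9] [23. 21.] 1.37 mean [0.5215 0.2471 0.0177] depthz [0.5215 0.2476 0.0174]
kit [ 125  201   45   51 1620] [146.76 225.78] rect [517.9 246.9] [101.6  89.1] 14.37 mean [0.5177 0.2462 0.01  ] depthz [0.5171 0.2456 0.0098]
nest [ 213  197   60   76 2458] [242.93 236.41] rect [498.2  22.7] [112.6 157.5] 78.97 mean [0.4936 0.0234 0.034 ] depthz [0.4921 0.0255 0.0335]
tester [ 207  148   79  141 7587] [246.24 218.51] rect [537.1  15.7] [130.1 304.1] 79.26 mean [0.5345 0.016  0.024 ] depthz [0.5325 0.0164 0.0305]
```

View pics/c0.png

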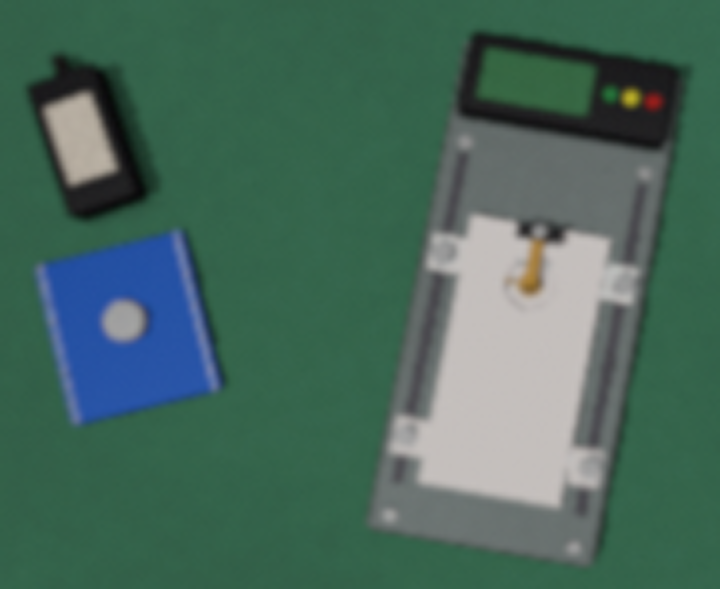

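The crop shows the nest plate's corners clearly. The keeper post is at about crop (540,232), and the finger tip and pocket ring at about (527,285). Next I'll fit the tester frame.

```bash
cat > f.py <<'E'
from h import *
f=lambda p:np.array(p,float)/[4,3.8]+[115-.375,140-.37]
def W(p,z): return onz('top',f(p),z)
nest=W([(470,215),(610,240),(560,507),(418,484)],.034)[:,:2]
base=W([(370,523),(592,563)],.024)[:,:2]
head=W([(473,33),(686,67),(660,147),(460,112)],.050)[:,:2]
print('nest',nest.round(4).tolist(),'base',base.round(4).tolist(),'head',head.round(4).tolist())
z=np.load('pics/top0.npz'); i=z['i'].astype(int); R,G,B=i[...,0],i[...,1],i[...,2]
# fit model: base+nest points to tester frame via least squares (x,y,yaw,px)
from scipy.optimize import least_squares
def res(q):
    x,y,a,p=q; c,s=np.cos(a),np.sin(a); T=lambda u:np.array(u)@[[c,s],[-s,c]]+[x,y]
    n=T([(p+35,40),(p+35,-40),(p-125,-40),(p-125,40)]); b=T([(-150,65),(-150,-65)]); h=T([(150,65),(150,-65),(100,-65),(100,65)])
    return np.r_[(n-nest*1e3).ravel(),(b-base*1e3).ravel(),(h-head*1e3).ravel()]
r=least_squares(res,[537,16,-.19,30]); x,y,a,p=r.x
print(r.x.round(2),np.degrees(a),'rms',np.sqrt((r.fun**2).mean())); print(r.fun.round(1))
c,s=np.cos(a),np.sin(a); T=lambda u,v:(x+c*u-s*v,y+s*u+c*v)
print('lay',T(-45,0),'pocket',T(p,0))
for nm,q,zz in(('post',(540,232),.05),('ring',(527,285),.034),('fingertip',(528,285),.045)):
    w=W([q],zz)[0,:2]*1e3; dx=w-[x,y]; print(nm,w.round(1),'tester',(dx@[c,s]).round(1),(dx@[-s,c]).round(1))
E
python3 f.py
```

```text
nest [[0.5835, 0.0478], [0.5684, -0.031], [0.4124, -0.0023], [0.426, 0.0761]] base [[0.4024, 0.1038], [0.3786, -0.0202]] head [[0.6899, 0.0459], [0.6695, -0.0737], [0.6216, -0.0585], [0.6425, 0.0528]]
[ 5.3475e+02  1.4960e+01 -1.9000e-01  7.0600e+00] -10.680372138642118 rms 3.4001517627880946
[ 0.  -1.3  0.2 -1.2 -1.  -0.1  0.3 -0.  -3.   2.9 -3.3 -0.9  4.3  5.2
  0.6 -3.  -0.7 -9.   2.6  7.5]
lay (np.float64(490.5289333748375), np.float64(23.302399062168018)) pocket (np.float64(541.686839322564), np.float64(13.654162113368633))
post [571.8   8.4] tester 37.6 0.4
ring [541.9  15.7] tester 6.9 2.1
fingertip [541.3  15. ] tester 6.4 1.3
```

Request:
move_arm([
  {"delta_rot":[0,0,0.106],"fingers":0.42},
  {"delta_rot":[0,0,0.106],"fingers":0.42},
  {"delta_rot":[0,0,0.106],"fingers":0.42},
  {"delta_rot":[0,0,0.106],"fingers":0.42},
  {"xyz":[0.019,-0.032,0],"fingers":0.42},
  {"xyz":[0.019,-0.032,0],"fingers":0.42},
  {"xyz":[0.019,-0.032,0],"fingers":0.42},
  {"xyz":[0.019,-0.032,0],"fingers":0.42},
  {"xyz":[0.019,-0.032,0],"fingers":0.42},
  {"xyz":[0.019,-0.032,0],"fingers":0.42},
])

```text
invalid input
```

Request:
move_arm([
  {"xyz":[0.019,-0.032,0],"fingers":0.42},
  {"xyz":[0.019,-0.032,0],"fingers":0.42},
  {"xyz":[0.019,-0.032,0],"fingers":0.42},
  {"xyz":[0.019,-0.032,0],"fingers":0.42},
  {"xyz":[0.019,-0.032,0],"fingers":0.42},
  {"xyz":[0.019,-0.032,0],"fingers":0.42},
  {"xyz":[-0.002,-0.036,0],"fingers":0.42},
  {"xyz":[-0.002,-0.036,0],"fingers":0.42},
  {"xyz":[-0.002,-0.036,0],"fingers":0.42},
  {"xyz":[-0.002,-0.036,0],"fingers":0.42},
])

```text
invalid input
```

Request:
move_arm([
  {"xyz":[-0.002,-0.036,0],"fingers":0.42},
  {"xyz":[-0.002,-0.036,0],"fingers":0.42},
  {"xyz":[-0.002,-0.036,0],"fingers":0.42},
  {"xyz":[-0.002,-0.036,0],"fingers":0.42},
  {"xyz":[-0.002,-0.036,0],"fingers":0.42},
  {"xyz":[-0.002,-0.036,0],"fingers":0.42},
  {"xyz":[-0.002,-0.036,0.015],"fingers":0.42},
  {"xyz":[-0.002,-0.036,0.03],"fingers":0.42},
])

```text
invalid input
```

Request:
move_arm([
  {"xyz":[0,0,0],"delta_rot":[0,0,0.106],"fingers":0.42},
  {"xyz":[0,0,0],"delta_rot":[0,0,0.106],"fingers":0.42},
  {"xyz":[0,0,0],"delta_rot":[0,0,0.106],"fingers":0.42},
  {"xyz":[0,0,0],"delta_rot":[0,0,0.106],"fingers":0.42},
  {"xyz":[0.019,-0.032,0],"delta_rot":[0,0,0],"fingers":0.42},
  {"xyz":[0.019,-0.032,0],"delta_rot":[0,0,0],"fingers":0.42},
  {"xyz":[0.019,-0.032,0],"delta_rot":[0,0,0],"fingers":0.42},
  {"xyz":[0.019,-0.032,0],"delta_rot":[0,0,0],"fingers":0.42},
  {"xyz":[0.019,-0.032,0],"delta_rot":[0,0,0],"fingers":0.42},
  {"xyz":[0.019,-0.032,0],"delta_rot":[0,0,0],"fingers":0.42},
])

```text
time: 1.1
tcp_pos: [0.3009, -0.463, 0.4044]
ee_rot: [-180.0, 0.0, -10.7]
ft_force: [1.1, -1.3, -0.2]
width: 0.0357
grip_force: 0.0
```

Request:
move_arm([
  {"xyz":[0.019,-0.032,0],"delta_rot":[0,0,0],"fingers":0.42},
  {"xyz":[0.019,-0.032,0],"delta_rot":[0,0,0],"fingers":0.42},
  {"xyz":[0.019,-0.032,0],"delta_rot":[0,0,0],"fingers":0.42},
  {"xyz":[0.019,-0.032,0],"delta_rot":[0,0,0],"fingers":0.42},
  {"xyz":[0.019,-0.032,0],"delta_rot":[0,0,0],"fingers":0.42},
  {"xyz":[0.019,-0.032,0],"delta_rot":[0,0,0],"fingers":0.42},
  {"xyz":[-0.002,-0.036,0],"delta_rot":[0,0,0],"fingers":0.42},
  {"xyz":[-0.002,-0.036,0],"delta_rot":[0,0,0],"fingers":0.42},
  {"xyz":[-0.002,-0.036,0],"delta_rot":[0,0,0],"fingers":0.42},
  {"xyz":[-0.002,-0.036,0],"delta_rot":[0,0,0],"fingers":0.42},
])

```text
time: 2.1
tcp_pos: [0.4667, -0.1525, 0.4044]
ee_rot: [-180.0, 0.0, -10.7]
ft_force: [1.4, 0.0, -0.2]
width: 0.0362
grip_force: 0.0
```

Request:
move_arm([
  {"xyz":[-0.002,-0.036,0],"delta_rot":[0,0,0],"fingers":0.42},
  {"xyz":[-0.002,-0.036,0],"delta_rot":[0,0,0],"fingers":0.42},
  {"xyz":[-0.002,-0.036,0],"delta_rot":[0,0,0],"fingers":0.42},
  {"xyz":[-0.002,-0.036,0],"delta_rot":[0,0,0],"fingers":0.42},
  {"xyz":[-0.002,-0.036,0],"delta_rot":[0,0,0],"fingers":0.42},
  {"xyz":[-0.002,-0.036,0.015],"delta_rot":[0,0,0],"fingers":0.42},
  {"xyz":[-0.002,-0.036,0.03],"delta_rot":[0,0,0],"fingers":0.42},
  {"xyz":[-0.002,-0.036,0.03],"delta_rot":[0,0,0],"fingers":0.42},
])

```text
time: 2.9
tcp_pos: [0.5051, 0.1331, 0.3291]
ee_rot: [-180.0, -0.1, -10.8]
ft_force: [0.9, 0.4, -0.1]
width: 0.0357
grip_force: 0.0
```

Request:
move_arm([
  {"xyz":[-0.001,-0.029,0.02],"delta_rot":[0,0,0],"fingers":0.42},
  {"xyz":[-0.001,-0.029,0.02],"delta_rot":[0,0,0],"fingers":0.42},
  {"xyz":[-0.001,-0.029,0.02],"delta_rot":[0,0,0],"fingers":0.42},
  {"xyz":[-0.002,-0.028,0.02],"delta_rot":[0,0,0],"fingers":0.42},
  {"xyz":[0,0,0.02],"delta_rot":[0,0,0],"fingers":0.42},
  {"xyz":[0,0,0.014],"delta_rot":[0,0,0],"fingers":0.42},
  {"xyz":[0,0,0],"delta_rot":[0,0,0],"fingers":0.42},
])

```text
time: 3.6
tcp_pos: [0.5202, 0.2448, 0.2134]
ee_rot: [179.8, 0.2, -10.7]
ft_force: [-0.1, -1.2, -0.7]
width: 0.0361
grip_force: 0.0
```

```bash
python3 - <<'E'
from h import *
print(env.get_state()['tcp_pos'])
i,d=env.snapshot('scene'); np.savez('pics/s1.npz',i=i,d=d)
c=i[180:330,290:490,::-1]; cv2.imwrite('pics/s1.png',cv2.resize(c,None,fx=4,fy=4,interpolation=cv2.INTER_CUBIC))
E
```

```text
[0.52015805 0.24476483 0.21336009]
```

View pics/s1.png

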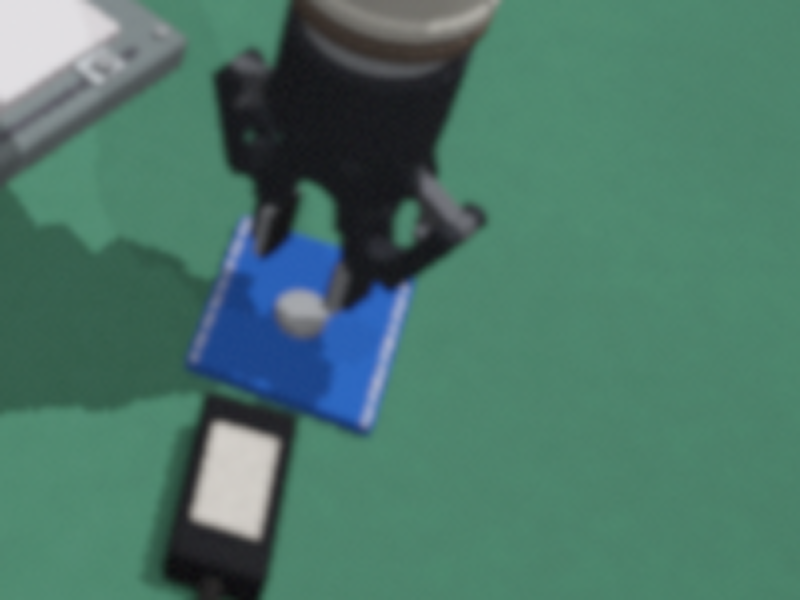

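The gripper straddles the cell, which is at about crop (302,313). I'll correct by 2 mm and go down.

Request:
move_arm([
  {"xyz":[0.001,-0.002,0],"delta_rot":[0,0,0],"fingers":0.42},
  {"xyz":[0,0,0.01],"delta_rot":[0,0,0],"fingers":0.42},
  {"xyz":[0,0,0.01],"delta_rot":[0,0,0],"fingers":0.42},
  {"xyz":[0,0,0.002],"delta_rot":[0,0,0],"fingers":0.42},
  {"xyz":[0,0,0.002],"delta_rot":[0,0,0],"fingers":0.42},
  {"xyz":[0,0,0.002],"delta_rot":[0,0,0],"fingers":0.42},
  {"xyz":[0,0,0],"delta_rot":[0,0,0],"fingers":0.42},
])

```text
time: 4.35
tcp_pos: [0.5226, 0.2476, 0.1896]
ee_rot: [180.0, 0.0, -10.7]
ft_force: [0.1, 0.1, 0.4]
width: 0.0355
grip_force: 0.0
```

Request:
move_arm([
  {"xyz":[0,0,0.002],"delta_rot":[0,0,0],"fingers":0.42},
  {"xyz":[0,0,0.001],"delta_rot":[0,0,0],"fingers":0.42},
  {"xyz":[0,0,0.001],"delta_rot":[0,0,0],"fingers":0.42},
  {"xyz":[0,0,0],"delta_rot":[0,0,0],"fingers":0.42},
])

```text
time: 4.75
tcp_pos: [0.5226, 0.2476, 0.1856]
ee_rot: [180.0, 0.0, -10.7]
ft_force: [0.2, -0.1, 0.2]
width: 0.036
grip_force: 0.0
```

Request:
move_arm([
  {"xyz":[0,0,0.001],"delta_rot":[0,0,0],"fingers":0.42},
  {"xyz":[0,0,0.0005],"delta_rot":[0,0,0],"fingers":0.42},
  {"xyz":[0,0,0],"delta_rot":[0,0,0],"fingers":0.42},
])

```text
time: 5.05
tcp_pos: [0.5226, 0.2476, 0.1841]
ee_rot: [180.0, 0.0, -10.7]
ft_force: [-0.0, -0.4, -0.2]
width: 0.0361
grip_force: 0.0
```

Request:
move_arm([
  {"xyz":[0,0,0.0005],"delta_rot":[0,0,0],"fingers":0.42},
  {"xyz":[0,0,0.0005],"delta_rot":[0,0,0],"fingers":0.42},
  {"xyz":[0,0,0],"delta_rot":[0,0,0],"fingers":0.42},
])

```text
time: 5.35
tcp_pos: [0.5226, 0.2476, 0.1831]
ee_rot: [180.0, 0.0, -10.7]
ft_force: [0.3, -0.8, -0.0]
width: 0.0359
grip_force: 0.0
```

Request:
move_arm([
  {"xyz":[0,0,-0.0007],"delta_rot":[0,0,0],"fingers":0.35},
  {"xyz":[0,0,0],"delta_rot":[0,0,0],"fingers":0.3},
  {"xyz":[0,0,0],"delta_rot":[0,0,0],"fingers":0.25},
  {"xyz":[0,0,0],"delta_rot":[0,0,0],"fingers":0.2},
  {"xyz":[0,0,0],"delta_rot":[0,0,0],"fingers":0.2},
  {"xyz":[0,0,0],"delta_rot":[0,0,0],"fingers":0.2},
])

```text
time: 5.95
tcp_pos: [0.5227, 0.2477, 0.1844]
ee_rot: [-180.0, -0.0, -10.7]
ft_force: [-0.8, -0.7, 5.5]
width: 0.021
grip_force: 58.6
```

```bash
python3 - <<'E'
from h import *
i,d=env.snapshot('scene'); c=i[215:290,330:400,::-1]; a=cv2.resize(c,(560,600),interpolation=cv2.INTER_CUBIC)
cv2.imwrite('pics/s2.png',a)
s=env.get_state(); print(s['width'],s['tcp_pos'],s['ft_force'],s['ft_torque'])
E
```

```text
0.02096399076108597 [0.52271955 0.24772966 0.18437514] [-1.70932797 -2.02703487  5.69158304] [-0.13502678  0.31348367 -0.02723216]
```

View pics/s2.png

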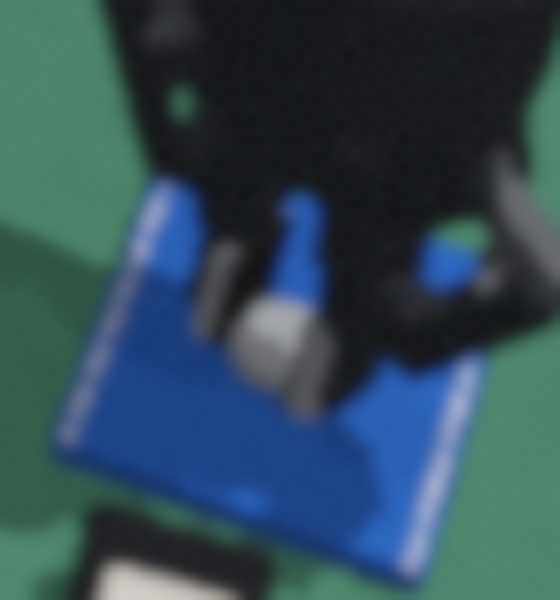

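The cell sits flat between the two pads, at about crop (275,345). I'll lift it and carry it over.

Request:
move_arm([
  {"xyz":[0,0,-0.005],"delta_rot":[0,0,0],"fingers":0.2},
  {"xyz":[0,0,-0.01],"delta_rot":[0,0,0],"fingers":0.2},
  {"xyz":[0,0,-0.02],"delta_rot":[0,0,0],"fingers":0.2},
  {"xyz":[0,0,-0.02],"delta_rot":[0,0,0],"fingers":0.2},
  {"xyz":[0,0,-0.02],"delta_rot":[0,0,0],"fingers":0.2},
  {"xyz":[0.001,0.02,0],"delta_rot":[0,0,0],"fingers":0.2},
  {"xyz":[0.001,0.025,0],"delta_rot":[0,0,0],"fingers":0.2},
  {"xyz":[0.001,0.025,0],"delta_rot":[0,0,0],"fingers":0.2},
  {"xyz":[0.001,0.025,0],"delta_rot":[0,0,0],"fingers":0.2},
  {"xyz":[0.001,0.025,0],"delta_rot":[0,0,0],"fingers":0.2},
])

```text
time: 7.0
tcp_pos: [0.5051, 0.1279, 0.2596]
ee_rot: [-180.0, -0.0, -10.7]
ft_force: [0.2, -0.1, 0.3]
width: 0.0207
grip_force: 58.8
```

Request:
move_arm([
  {"xyz":[0.001,0.025,0],"delta_rot":[0,0,0],"fingers":0.2},
  {"xyz":[0.001,0.025,0],"delta_rot":[0,0,0],"fingers":0.2},
  {"xyz":[0.001,0.025,0],"delta_rot":[0,0,0],"fingers":0.2},
  {"xyz":[0.001,0.02,0],"delta_rot":[0,0,0],"fingers":0.2},
  {"xyz":[0.001,0.012,0],"delta_rot":[0,0,0],"fingers":0.2},
  {"xyz":[0,0,0.02],"delta_rot":[0,0,0],"fingers":0.2},
  {"xyz":[0,0,0.01],"delta_rot":[0,0,0],"fingers":0.2},
  {"xyz":[0,0,0],"delta_rot":[0,0,0],"fingers":0.2},
  {"xyz":[0,0,0],"delta_rot":[0,0,0],"fingers":0.2},
])

```text
time: 7.9
tcp_pos: [0.4903, 0.0236, 0.229]
ee_rot: [-180.0, 0.0, -10.6]
ft_force: [0.4, 0.2, 0.6]
width: 0.0207
grip_force: 58.8
```

```bash
python3 - <<'E'
from h import *
i,d=env.snapshot('scene'); np.savez('pics/s3.npz',i=i,d=d); c=i[130:250,200:360,::-1]; cv2.imwrite('pics/s3.png',cv2.resize(c,(800,600),interpolation=cv2.INTER_CUBIC))
s=env.get_state(); print(s['width'],s['tcp_pos'],s['ft_force'],s['ee_rot'])
E
```

```text
0.020521661215422836 [0.49046091 0.02354588 0.22925294] [-0.50936786  0.07509342  0.37291202] [-1.79972621e+02 -1.19172958e-02 -1.06477259e+01]
```

View pics/s3.png

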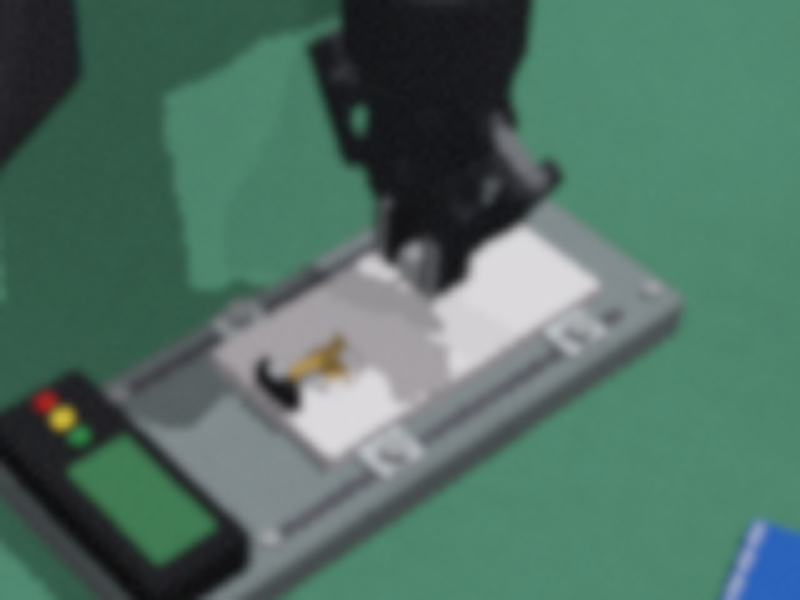

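The cell is held between the pads, at about crop (425,265), over the open front of the nest plate. The keeper finger is ahead at about (320,360). Now I'll lower it.

Request:
move_arm([
  {"xyz":[0,0,0.01],"delta_rot":[0,0,0],"fingers":0.2},
  {"xyz":[0,0,0.006],"delta_rot":[0,0,0],"fingers":0.2},
  {"xyz":[0,0,0.002],"delta_rot":[0,0,0],"fingers":0.2},
  {"xyz":[0,0,0.001],"delta_rot":[0,0,0],"fingers":0.2},
  {"xyz":[0,0,0.0005],"delta_rot":[0,0,0],"fingers":0.2},
  {"xyz":[0,0,0],"delta_rot":[0,0,0],"fingers":0.2},
])

```text
time: 8.55
tcp_pos: [0.4903, 0.0227, 0.2095]
ee_rot: [-180.0, -0.0, -10.7]
ft_force: [0.3, -0.2, 0.1]
width: 0.0212
grip_force: 58.8
```

Request:
move_arm([
  {"xyz":[0,0,0.0005],"delta_rot":[0,0,0],"fingers":0.2},
  {"xyz":[0,0,0.0005],"delta_rot":[0,0,0],"fingers":0.2},
  {"xyz":[0,0,0],"delta_rot":[0,0,0],"fingers":0.2},
])

```text
time: 8.85
tcp_pos: [0.4902, 0.0227, 0.2085]
ee_rot: [180.0, -0.0, -10.7]
ft_force: [0.2, 0.4, 0.1]
width: 0.0208
grip_force: 58.8
```

Request:
move_arm([
  {"xyz":[0,0,0.0003],"delta_rot":[0,0,0],"fingers":0.2},
  {"xyz":[0,0,0.0003],"delta_rot":[0,0,0],"fingers":0.2},
  {"xyz":[0,0,0],"delta_rot":[0,0,0],"fingers":0.2},
])

```text
time: 9.15
tcp_pos: [0.4903, 0.0228, 0.2083]
ee_rot: [180.0, -0.0, -10.7]
ft_force: [-1.5, -0.9, 6.6]
width: 0.021
grip_force: 59.5
```

Request:
move_arm([
  {"xyz":[0,0,-0.0004],"delta_rot":[0,0,0],"fingers":0.28},
  {"xyz":[0,0,0],"delta_rot":[0,0,0],"fingers":0.36},
  {"xyz":[0,0,0],"delta_rot":[0,0,0],"fingers":0.45},
  {"xyz":[0,0,0],"delta_rot":[0,0,0],"fingers":0.45},
  {"xyz":[0,0,-0.01],"delta_rot":[0,0,0],"fingers":0.45},
  {"xyz":[0,0,-0.015],"delta_rot":[0,0,0],"fingers":0.45},
  {"xyz":[-0.03,0,-0.015],"delta_rot":[0,0,0],"fingers":0.45},
  {"xyz":[-0.04,0,-0.02],"delta_rot":[0,0,0],"fingers":0.3},
  {"xyz":[-0.04,0,-0.02],"delta_rot":[0,0,0],"fingers":0.16},
  {"xyz":[0,0,0],"delta_rot":[0,0,0],"fingers":0.16},
])

```text
time: 10.15
tcp_pos: [0.3781, 0.0438, 0.2898]
ee_rot: [179.8, 0.0, -10.6]
ft_force: [0.1, -0.0, -0.3]
width: 0.0134
grip_force: 0.0
```

```bash
python3 - <<'E'
from h import *
s=env.get_state(); print(s['width'],s['tcp_pos'],s['ft_force'])
a=[]
for n,b in(('scene',(150,250,210,350)),('top',(180,290,205,295))):
    i,d=env.snapshot(n); np.savez('pics/%s4.npz'%n,i=i,d=d); a.append(cv2.resize(i[b[0]:b[1],b[2]:b[3],::-1],(400,300) if n=='scene' else (400,489),interpolation=cv2.INTER_CUBIC))
a[0]=cv2.copyMakeBorder(a[0],0,189,0,0,cv2.BORDER_CONSTANT); cv2.imwrite('pics/p4.png',np.hstack(a))
E
```

```text
0.013437507741386202 [0.37810203 0.04381879 0.28982877] [ 0.1398657  -0.0390314  -0.25664394]
```

View pics/p4.png

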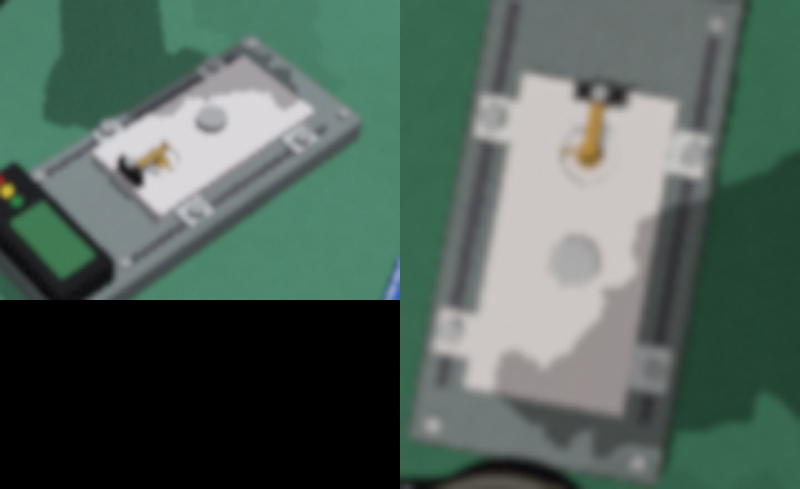

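The cell lies flat on the open front part, at about (575,260) in the right panel. The pocket ring is at about (588,154). Next I'll measure both relative to the nest plate.

```bash
cat > g.py <<'E'
from h import *
z=np.load('pics/top4.npz'); i=z['i']
z0=np.load('pics/top0.npz')['i']
def up(img,b): return cv2.resize(img[b[1]:b[3],b[0]:b[2]],None,fx=8,fy=8,interpolation=cv2.INTER_CUBIC)
def px(p,b): return (np.array(p,float)+.5)/8-.5+[b[0],b[1]]
# nest outline from initial unshadowed picture, edge lines at half level between white & grey, subpixel
g=z0.astype(float).mean(2)
b=(205,185,295,285)
G=up(g.astype(np.float32),b)
a=np.radians(-10.7); c,s=np.cos(a),np.sin(a)
K,D,V=cal('top')
def proj(P): return cv2.projectPoints(np.array(P,float),cv2.Rodrigues(V[:3,:3])[0],V[:3,3],K,D)[0].reshape(-1,2)
ctr=np.array([.5417,.0137])
def T(u,v): return ctr+[c*u-s*v,s*u+c*v]
vs=np.arange(-.050,.0501,.0005); out={}
from scipy.ndimage import map_coordinates
for sg in(1,-1):
    L=[]
    for u in np.r_[-.115:-.09:.003,-.065:-.03:.003]:
        t=np.arange(.030,.050,.0004); P=[[*T(u,sg*q),.034] for q in t]; q=proj(P)
        v=map_coordinates(g,[q[:,1],q[:,0]],order=1); gr=-np.gradient(v); gr[gr<0]=0; k=np.argmax(cv2.GaussianBlur(gr.reshape(-1,1),(1,9),0)); w=slice(max(k-6,0),k+7)
        L.append((u,sg*(t[w]*gr[w]).sum()/gr[w].sum()))
    L=np.array(L); f=np.polyfit(L[:,0],L[:,1],1); r=L[:,1]-np.polyval(f,L[:,0]); m=abs(r)<.001; f=np.polyfit(L[m,0],L[m,1],1); out[sg]=f; print(sg,f,r.std())
m=(out[1]+out[-1])/2; print('centre line v=',m,'yaw',-10.7+np.degrees(m[0]))
# cell: darker disc on white in pic 4
g4=i.astype(np.float32).mean(2); b=(234,227,256,250); U=up(g4,b); 
print(g4[238,236:254].round()); 
_,M=cv2.threshold(U,195,255,cv2.THRESH_BINARY_INV)
n,l,st,ce=cv2.connectedComponentsWithStats(M.astype(np.uint8)); 
for j in range(1,n):
    if st[j,4]>300:
        P=onz('top',[px(ce[j],b)],.040)[0]; e=P[:2]-ctr; print('blob',st[j]/8,P.round(4),'rel u,v',(e@[c,s]).round(4),(e@[-s,c]).round(4))
E
python3 g.py
```

```text
1 [-0.00646487  0.04103059] 0.002024311792249116
-1 [ 0.00267105 -0.03898427] 0.0031501166294835696
centre line v= [-0.00189691  0.00102316] yaw -10.80868507717187
[200. 197. 188. 178. 173. 171. 170. 170. 170. 169. 170. 169. 163. 162.
 181. 197. 200. 201.]
blob [   3.5      4.625   13.875   13.75  1201.25 ] [0.4897 0.0208 0.04  ] rel u,v -0.0524 -0.0027
blob [ 15.25   15.375   6.75    7.625 347.625] [0.4719 0.0025 0.04  ] rel u,v -0.0665 -0.024
```

Request:
move_arm([
  {"xyz":[0.03,-0.001,0.01],"delta_rot":[0,0,0],"fingers":0.16},
  {"xyz":[0.03,-0.001,0.02],"delta_rot":[0,0,0],"fingers":0.16},
  {"xyz":[0.025,-0.0006,0.02],"delta_rot":[0,0,0],"fingers":0.16},
  {"xyz":[0,0,0.015],"delta_rot":[0,0,0],"fingers":0.16},
  {"xyz":[0,0,0.008],"delta_rot":[0,0,0],"fingers":0.16},
  {"xyz":[0,0,0.003],"delta_rot":[0,0,0],"fingers":0.16},
  {"xyz":[0,0,0],"delta_rot":[0,0,0],"fingers":0.16},
  {"xyz":[0,0,0],"delta_rot":[0,0,0],"fingers":0.16},
])

```text
time: 11.05
tcp_pos: [0.4663, 0.0301, 0.2127]
ee_rot: [-180.0, -0.0, -10.7]
ft_force: [-0.3, -0.2, 0.6]
width: 0.0139
grip_force: 0.0
```

Request:
move_arm([
  {"xyz":[0,0,0.0014],"delta_rot":[0,0,0],"fingers":0.16},
  {"xyz":[0.002,0,0],"delta_rot":[0,0,0],"fingers":0.16},
  {"xyz":[0.002,0,0],"delta_rot":[0,0,0],"fingers":0.16},
  {"xyz":[0.002,0,0],"delta_rot":[0,0,0],"fingers":0.16},
  {"xyz":[0.002,0,0],"delta_rot":[0,0,0],"fingers":0.16},
  {"xyz":[0.003,0,0],"delta_rot":[0,0,0],"fingers":0.16},
  {"xyz":[0.003,0,0],"delta_rot":[0,0,0],"fingers":0.16},
  {"xyz":[0.003,0,0],"delta_rot":[0,0,0],"fingers":0.16},
  {"xyz":[0.003,0,0],"delta_rot":[0,0,0],"fingers":0.16},
  {"xyz":[0.003,0,0],"delta_rot":[0,0,0],"fingers":0.16},
])

```text
time: 12.05
tcp_pos: [0.489, 0.0256, 0.2108]
ee_rot: [-180.0, -0.0, -10.7]
ft_force: [-0.6, 0.1, -0.3]
width: 0.0138
grip_force: 0.0
```

```bash
python3 - <<'E'
from h import *
s=env.get_state(); print(s['width'],s['tcp_pos'],s['ft_force'])
a=[]
for n,b in(('scene',(165,215,230,310)),('top',(190,260,215,275))):
    i,d=env.snapshot(n); a.append(cv2.resize(i[b[0]:b[1],b[2]:b[3],::-1],(480,300) if n=='scene' else (320,373),interpolation=cv2.INTER_CUBIC))
a[0]=cv2.copyMakeBorder(a[0],0,73,0,0,cv2.BORDER_CONSTANT); cv2.imwrite('pics/p5.png',np.hstack(a))
E
```

```text
0.013813822596586063 [0.48903315 0.02563478 0.21080582] [-0.5533011   0.09405094 -0.25284605]
```

View pics/p5.png

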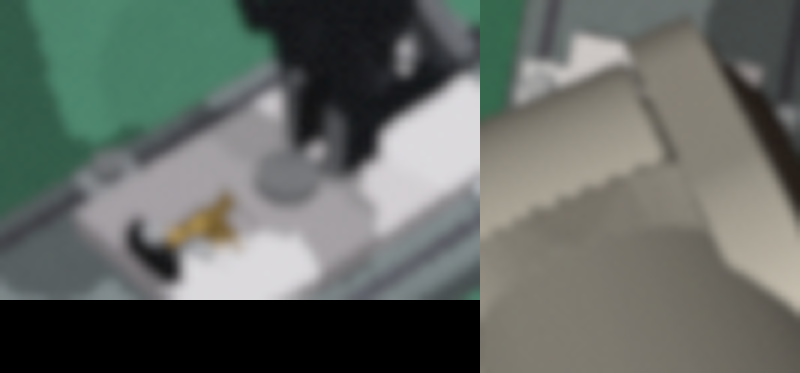

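The cell nests in the V of the two fingertips, at about (287,178), and heads for the brass finger. I'll keep pushing gently.

Request:
move_arm([
  {"xyz":[0.003,0,0],"delta_rot":[0,0,0],"fingers":0.16},
  {"xyz":[0.003,0,0],"delta_rot":[0,0,0],"fingers":0.16},
  {"xyz":[0.003,0,0],"delta_rot":[0,0,0],"fingers":0.16},
  {"xyz":[0.003,0,0],"delta_rot":[0,0,0],"fingers":0.16},
  {"xyz":[0.003,0,0],"delta_rot":[0,0,0],"fingers":0.16},
  {"xyz":[0.003,0,0],"delta_rot":[0,0,0],"fingers":0.16},
  {"xyz":[0.003,0,0],"delta_rot":[0,0,0],"fingers":0.16},
  {"xyz":[0.002,0,0],"delta_rot":[0,0,0],"fingers":0.16},
])

```text
time: 12.95
tcp_pos: [0.5117, 0.0213, 0.2108]
ee_rot: [-180.0, -0.0, -10.7]
ft_force: [0.4, -0.1, 0.1]
width: 0.0138
grip_force: 0.0
```

Request:
move_arm([
  {"xyz":[0.001,0,0],"delta_rot":[0,0,0],"fingers":0.16},
  {"xyz":[0.001,0,0],"delta_rot":[0,0,0],"fingers":0.16},
  {"xyz":[0,0,0],"delta_rot":[0,0,0],"fingers":0.16},
])

```text
time: 13.25
tcp_pos: [0.5133, 0.021, 0.2108]
ee_rot: [180.0, -0.0, -10.7]
ft_force: [0.6, 0.5, 0.8]
width: 0.0135
grip_force: 0.0
```

Request:
move_arm([
  {"xyz":[0.001,0,0],"delta_rot":[0,0,0],"fingers":0.16},
  {"xyz":[0,0,0],"delta_rot":[0,0,0],"fingers":0.16},
])

```text
time: 13.45
tcp_pos: [0.5144, 0.0208, 0.2108]
ee_rot: [-180.0, -0.0, -10.7]
ft_force: [0.1, -0.7, -0.9]
width: 0.0137
grip_force: 0.0
```

Request:
move_arm([
  {"xyz":[0.001,0,0],"delta_rot":[0,0,0],"fingers":0.16},
  {"xyz":[0,0,0],"delta_rot":[0,0,0],"fingers":0.16},
])

```text
time: 13.65
tcp_pos: [0.5154, 0.0206, 0.2109]
ee_rot: [-180.0, -0.0, -10.7]
ft_force: [-0.0, -0.4, 0.4]
width: 0.0136
grip_force: 0.0
```

Request:
move_arm([
  {"xyz":[0.001,0,0],"delta_rot":[0,0,0],"fingers":0.16},
  {"xyz":[0.001,0,0],"delta_rot":[0,0,0],"fingers":0.16},
  {"xyz":[0,0,0],"delta_rot":[0,0,0],"fingers":0.16},
])

```text
time: 13.95
tcp_pos: [0.5174, 0.0202, 0.2108]
ee_rot: [-180.0, -0.0, -10.7]
ft_force: [0.5, -0.5, -0.1]
width: 0.0137
grip_force: 0.0
```

Request:
move_arm([
  {"xyz":[0.001,0,0],"delta_rot":[0,0,0],"fingers":0.16},
  {"xyz":[0,0,0],"delta_rot":[0,0,0],"fingers":0.16},
])

```text
time: 14.15
tcp_pos: [0.5184, 0.0201, 0.2108]
ee_rot: [-180.0, -0.0, -10.7]
ft_force: [0.8, 0.1, -0.6]
width: 0.0132
grip_force: 0.0
```

Request:
move_arm([
  {"xyz":[0.001,0,0],"delta_rot":[0,0,0],"fingers":0.16},
  {"xyz":[0,0,0],"delta_rot":[0,0,0],"fingers":0.16},
])

```text
time: 14.35
tcp_pos: [0.5193, 0.0199, 0.2108]
ee_rot: [-180.0, -0.0, -10.7]
ft_force: [-0.3, -0.0, 0.0]
width: 0.0137
grip_force: 0.0
```

Request:
move_arm([
  {"xyz":[0.0007,0,0],"delta_rot":[0,0,0],"fingers":0.16},
  {"xyz":[0,0,0],"delta_rot":[0,0,0],"fingers":0.16},
])

```text
time: 14.55
tcp_pos: [0.52, 0.0197, 0.2108]
ee_rot: [-180.0, -0.0, -10.7]
ft_force: [-0.0, -0.2, -0.4]
width: 0.0139
grip_force: 0.0
```

Request:
move_arm([
  {"xyz":[0.0007,0,0],"delta_rot":[0,0,0],"fingers":0.16},
  {"xyz":[0,0,0],"delta_rot":[0,0,0],"fingers":0.16},
])

```text
time: 14.75
tcp_pos: [0.5207, 0.0196, 0.2109]
ee_rot: [-180.0, -0.0, -10.7]
ft_force: [0.0, -0.7, -0.7]
width: 0.0138
grip_force: 0.0
```

Request:
move_arm([
  {"xyz":[0.0005,0,0],"delta_rot":[0,0,0],"fingers":0.16},
  {"xyz":[0,0,0],"delta_rot":[0,0,0],"fingers":0.16},
])

```text
time: 14.95
tcp_pos: [0.5211, 0.0196, 0.2108]
ee_rot: [-180.0, -0.0, -10.7]
ft_force: [-0.4, -0.2, 0.4]
width: 0.0138
grip_force: 0.0
```

Request:
move_arm([
  {"xyz":[0.0005,0,0],"delta_rot":[0,0,0],"fingers":0.16},
  {"xyz":[0,0,0],"delta_rot":[0,0,0],"fingers":0.16},
])

```text
time: 15.15
tcp_pos: [0.5216, 0.0194, 0.2108]
ee_rot: [-180.0, -0.0, -10.7]
ft_force: [0.0, 0.5, -0.3]
width: 0.014
grip_force: 0.0
```

```bash
python3 - <<'E'
from h import *
s=env.get_state(); print(s['width'],s['tcp_pos'],s['ft_force'])
i,d=env.snapshot('scene'); cv2.imwrite('pics/p6.png',cv2.resize(i[175:225,230:300,::-1],(770,550),interpolation=cv2.INTER_CUBIC))
E
```

```text
0.013953132075601334 [0.52161213 0.01944988 0.21083346] [ 0.02126498  0.50471226 -0.25616555]
```

View pics/p6.png

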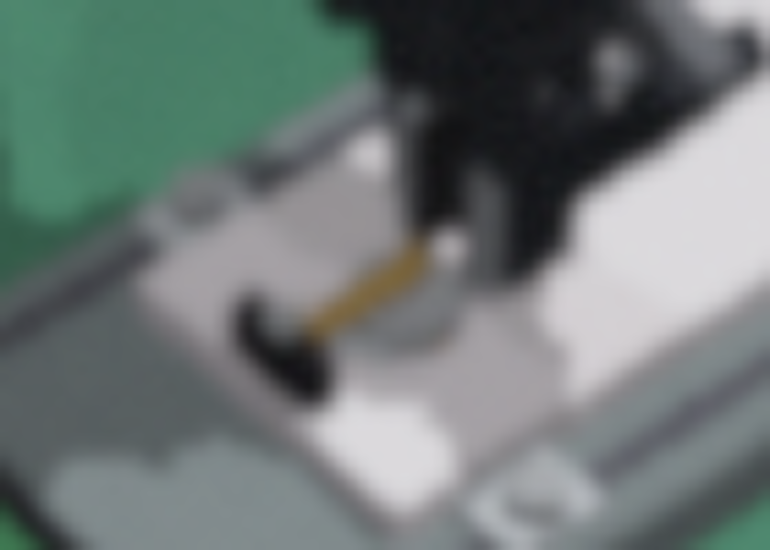

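The cell, at about (405,310), is now under the brass finger. No contact force yet, so I'll go on in small steps.

Request:
move_arm([
  {"xyz":[0.0005,0,0],"delta_rot":[0,0,0],"fingers":0.16},
  {"xyz":[0,0,0],"delta_rot":[0,0,0],"fingers":0.16},
])

```text
time: 15.4
tcp_pos: [0.5221, 0.0193, 0.2108]
ee_rot: [-180.0, -0.0, -10.7]
ft_force: [0.3, 0.2, 0.6]
width: 0.0138
grip_force: 0.0
```

Request:
move_arm([
  {"xyz":[0.0005,0,0],"delta_rot":[0,0,0],"fingers":0.16},
  {"xyz":[0,0,0],"delta_rot":[0,0,0],"fingers":0.16},
])

```text
time: 15.6
tcp_pos: [0.5226, 0.0192, 0.2108]
ee_rot: [-180.0, -0.0, -10.7]
ft_force: [0.2, 0.1, 0.5]
width: 0.014
grip_force: 0.0
```

Request:
move_arm([
  {"xyz":[0.0005,0,0],"delta_rot":[0,0,0],"fingers":0.16},
  {"xyz":[0,0,0],"delta_rot":[0,0,0],"fingers":0.16},
])

```text
time: 15.8
tcp_pos: [0.5231, 0.0192, 0.2108]
ee_rot: [-180.0, -0.0, -10.7]
ft_force: [-0.5, 0.9, -0.1]
width: 0.0136
grip_force: 0.0
```

Request:
move_arm([
  {"xyz":[0.0005,0,0],"delta_rot":[0,0,0],"fingers":0.16},
  {"xyz":[0,0,0],"delta_rot":[0,0,0],"fingers":0.16},
])

```text
time: 16.0
tcp_pos: [0.5236, 0.0191, 0.2108]
ee_rot: [-180.0, -0.0, -10.7]
ft_force: [-1.0, 0.7, 0.4]
width: 0.0137
grip_force: 0.0
```

Request:
move_arm([
  {"xyz":[0.0003,0,0],"delta_rot":[0,0,0],"fingers":0.16},
  {"xyz":[0,0,0],"delta_rot":[0,0,0],"fingers":0.16},
])

```text
time: 16.2
tcp_pos: [0.5238, 0.019, 0.2108]
ee_rot: [-180.0, -0.0, -10.7]
ft_force: [-0.1, 1.0, 0.2]
width: 0.0136
grip_force: 0.0
```

Request:
move_arm([
  {"xyz":[0.0003,0,0],"delta_rot":[0,0,0],"fingers":0.16},
  {"xyz":[0,0,0],"delta_rot":[0,0,0],"fingers":0.16},
])

```text
time: 16.4
tcp_pos: [0.5241, 0.019, 0.2108]
ee_rot: [180.0, -0.0, -10.7]
ft_force: [-0.3, 1.1, 0.9]
width: 0.0143
grip_force: 0.0
```

Request:
move_arm([
  {"xyz":[0.0004,0,0],"delta_rot":[0,0,0],"fingers":0.16},
  {"xyz":[0,0,0],"delta_rot":[0,0,0],"fingers":0.16},
])

```text
time: 16.6
tcp_pos: [0.5245, 0.0189, 0.2108]
ee_rot: [180.0, 0.0, -10.7]
ft_force: [-0.5, 0.5, 0.5]
width: 0.0134
grip_force: 0.1
```

Request:
move_arm([
  {"xyz":[0.0004,0,0],"delta_rot":[0,0,0],"fingers":0.16},
  {"xyz":[0,0,0],"delta_rot":[0,0,0],"fingers":0.16},
])

```text
time: 16.8
tcp_pos: [0.5248, 0.0188, 0.2108]
ee_rot: [180.0, 0.0, -10.7]
ft_force: [-1.3, -0.0, 0.3]
width: 0.0135
grip_force: 0.3
```

Request:
move_arm([
  {"xyz":[0.0005,0,0],"delta_rot":[0,0,0],"fingers":0.16},
  {"xyz":[0,0,0],"delta_rot":[0,0,0],"fingers":0.16},
])

```text
time: 17.0
tcp_pos: [0.5252, 0.0188, 0.2107]
ee_rot: [180.0, 0.0, -10.7]
ft_force: [-0.9, -0.1, 0.9]
width: 0.0138
grip_force: 0.5
```

Request:
move_arm([
  {"xyz":[0.0005,0,0],"delta_rot":[0,0,0],"fingers":0.16},
  {"xyz":[0,0,0],"delta_rot":[0,0,0],"fingers":0.16},
])

```text
time: 17.2
tcp_pos: [0.5255, 0.0187, 0.2107]
ee_rot: [180.0, 0.1, -10.7]
ft_force: [-2.5, -0.1, 1.3]
width: 0.0133
grip_force: 0.9
```

```bash
cat > z.py <<'E'
from h import *
s=env.get_state(); print(s['width'],s['tcp_pos'],s['ft_force'])
K,D,V=cal('scene'); i,d=env.snapshot('scene'); np.savez('pics/last.npz',i=i,d=d); C=cloud('scene',d)
a=np.radians(-10.7); c,sn=np.cos(a),np.sin(a)
e=C[...,:2]-[.5417,.0137]; u=e@[c,sn]; v=e@[-sn,c]; Z=C[...,2]
P=(abs(u)<.03)&(abs(v)<.035)&(np.hypot(u,v)>.02)&(abs(v)>.016)&(Z<.042)&(Z>.025); print('plate',np.median(Z[P])*1e3,P.sum())
for u0 in range(-14,20,3):
    print(u0,[ (round(float(np.median(Z[m])*1e3),1) if m.sum() else None) for v0 in range(-14,20,3) for m in [(abs(u*1e3-u0)<1.5)&(abs(v*1e3-v0)<1.5)]])
cv2.imwrite('pics/last.png',cv2.resize(i[175:225,230:300,::-1],(770,550),interpolation=cv2.INTER_CUBIC))
E
python3 z.py
```

```text
0.013250791981459415 [0.52552793 0.01867971 0.21066268] [-2.48527614 -0.08322716  1.2964605 ]
plate 33.225591465847806 284
-14 [None, 262.3, 86.4, 63.0, 438.6, 438.8, 443.4, 450.5, 453.9, 453.1, 448.7, 434.6]
-11 [234.6, 438.8, 82.1, 65.7, 437.2, 438.0, 454.6, 455.7, 452.5, 451.4, 395.3, 65.4]
-8 [438.3, 438.4, 95.0, 79.4, 438.0, 456.6, 452.2, 449.2, 436.6, 435.9, 59.8, 105.8]
-5 [89.4, 88.9, 82.9, 110.0, 447.5, 442.9, 449.3, 287.1, 74.2, 76.4, 94.7, 139.9]
-2 [438.0, 455.7, 437.3, 288.3, 452.9, 436.9, 238.8, 355.9, 355.3, 144.1, 248.6, 355.7]
1 [121.6, 135.6, 287.5, 129.0, 437.2, 435.4, 395.0, 394.4, 117.5, 116.9, 135.2, 124.3]
4 [437.9, 436.8, 137.4, 249.2, 434.6, 394.4, 44.2, 394.4, 139.7, 249.9, 355.8, 356.0]
7 [437.6, 436.1, 435.0, 434.5, 432.0, 356.5, 395.8, 429.9, 395.5, 426.6, 426.9, 395.2]
10 [444.6, 432.9, 432.6, 356.5, 432.3, 394.3, 355.4, 429.3, 427.3, 364.1, 365.1, 356.1]
13 [445.7, 435.4, 431.2, 393.3, 396.1, 429.3, 363.5, 364.6, 394.4, 355.9, 394.9, 373.6]
16 [300.9, 439.4, 429.6, 355.9, 356.1, 282.8, 356.2, 367.3, 354.8, 349.3, 315.3, 283.2]
19 [318.0, 286.0, 306.5, 295.5, 297.1, 323.9, 301.6, 256.9, 280.1, 290.4, 286.3, 307.7]
```

```bash
sed -i 's/P=(abs/ok=(Z>.02)\&(Z<.06)\nP=(abs/; s/(abs(v\*1e3-v0)<1.5)/(abs(v*1e3-v0)<1.5)\&ok/' z.py
sed "s/i,d=env.snapshot('scene'); np.savez('pics\/last.npz',i=i,d=d)/q=np.load('pics\/last.npz');i=q['i'];d=q['d']/" z.py > z2.py; python3 z2.py
```

```text
0.013392419986259419 [0.52554562 0.01868862 0.21065163] [-2.41650801  0.51487929  0.27021582]
plate 33.225591465847806 284
-14 [None, None, None, 50.3, 34.3, None, None, None, None, None, 32.9, 33.1]
-11 [31.3, None, None, 46.6, 47.2, 35.7, None, None, 30.9, 32.9, 38.5, 37.9]
-8 [34.9, None, None, 51.2, 54.7, None, 38.1, 36.7, 44.6, 40.2, 47.6, 52.0]
-5 [33.3, None, 49.4, 49.3, None, 42.5, 42.1, 36.5, 46.6, 46.6, 50.7, 33.1]
-2 [35.2, None, 37.7, 39.6, None, 45.4, 38.4, 41.8, 36.8, 35.1, 34.1, 33.6]
1 [32.6, None, 37.4, None, 41.8, 43.8, 39.9, 37.7, 36.3, 34.0, 34.7, 33.1]
4 [33.0, None, 36.3, None, None, 43.6, 42.3, 37.6, 35.8, 33.3, 32.3, 31.0]
7 [33.9, None, None, None, 43.4, 39.0, 42.1, 35.2, 38.4, 33.9, 33.6, 32.6]
10 [34.3, 32.7, 36.0, None, None, 44.7, 41.8, 40.2, 37.8, 35.6, 32.9, 33.3]
13 [None, 33.4, None, 38.1, 43.1, 42.7, 39.6, 35.7, 37.3, 33.9, 33.9, 32.4]
16 [34.2, None, None, None, None, 44.9, 37.0, 33.6, 34.0, 34.5, 34.0, None]
19 [None, None, None, None, None, 42.9, 42.5, 35.2, 34.5, 33.9, 33.2, 32.1]
```

View pics/last.png

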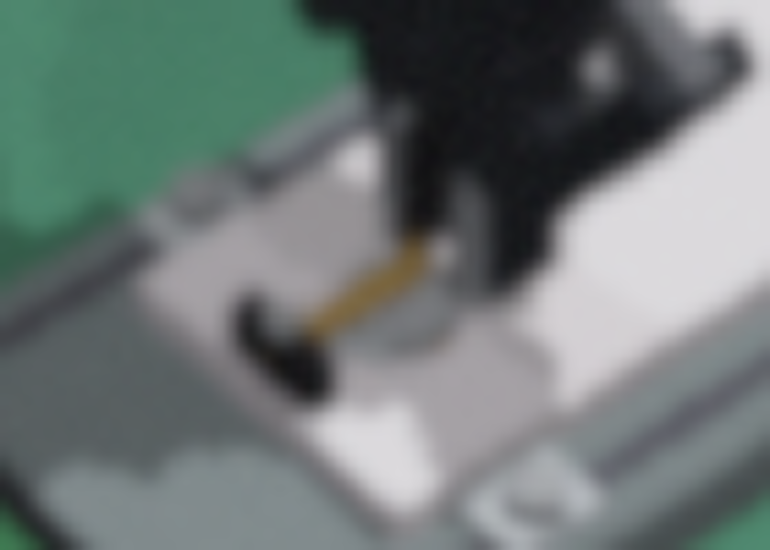

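The cell's top reads about 37.5 mm against 33.2 mm for the plate, so it stands about 4.2 mm proud, which suggests it is home. I'll back off and check with a clear view.

Request:
move_arm([
  {"xyz":[-0.002,0,0],"delta_rot":[0,0,0],"fingers":0.16},
  {"xyz":[-0.005,0,0],"delta_rot":[0,0,0],"fingers":0.16},
  {"xyz":[-0.015,0,0],"delta_rot":[0,0,0],"fingers":0.16},
  {"xyz":[-0.02,0,-0.005],"delta_rot":[0,0,0],"fingers":0.16},
  {"xyz":[-0.03,0,-0.02],"delta_rot":[0,0,0],"fingers":0.16},
  {"xyz":[-0.04,0,-0.03],"delta_rot":[0,0,0],"fingers":0.16},
  {"xyz":[-0.03,0,-0.03],"delta_rot":[0,0,0],"fingers":0.16},
  {"xyz":[0,0,0],"delta_rot":[0,0,0],"fingers":0.16},
])

```text
time: 18.05
tcp_pos: [0.3839, 0.0458, 0.2984]
ee_rot: [179.9, -0.2, -10.6]
ft_force: [0.4, 0.7, -0.9]
width: 0.0135
grip_force: 0.0
```

```bash
python3 - <<'E'
from h import *
a=np.radians(-10.7); c,sn=np.cos(a),np.sin(a)
ims=[]
for n,b in(('scene',(175,215,240,290)),('top',(195,235,225,270))):
    L=[]
    for k in range(8):
        i,d=env.snapshot(n); L.append(np.where(d>0,d,np.nan))
    C=cloud(n,np.nanmean(L,0)); e=C[...,:2]-[.5417,.0137]; u=e@[c,sn]*1e3; v=e@[-sn,c]*1e3; Z=C[...,2]*1e3
    P=(np.hypot(u,v)>18)&(abs(v)>15)&(abs(v)<32)&(abs(u)<25); print(n,'plate',np.nanmedian(Z[P]).round(2))
    for u0 in range(-22,22,4): print(u0,[(round(float(np.nanmedian(Z[m])),1) if m.sum() else None) for v0 in range(-16,22,4) for m in [(abs(u-u0)<2)&(abs(v-v0)<2)]])
    ims.append(cv2.resize(i[b[0]:b[1],b[2]:b[3],::-1],(400,int(400*(b[1]-b[0])/(b[3]-b[2]))),interpolation=cv2.INTER_CUBIC))
h=max(x.shape[0] for x in ims); cv2.imwrite('pics/p8.png',np.hstack([cv2.copyMakeBorder(x,0,h-x.shape[0],0,0,cv2.BORDER_CONSTANT) for x in ims]))
E
```

```text
scene plate 33.22
-22 [32.9, 33.5, 33.1, 33.7, 33.3, 33.2, 33.9, 33.5, 33.2, 33.5]
-18 [33.4, 33.1, 33.0, 33.3, 32.7, 33.2, 33.2, 33.0, 33.3, 33.0]
-14 [33.3, 33.1, 33.2, 32.6, 33.3, 33.5, 32.9, 33.1, 33.1, 33.1]
-10 [33.4, 33.6, None, None, 37.6, 36.6, 32.8, 32.7, 33.6, 33.2]
-6 [33.0, None, 37.4, None, 37.4, 36.9, 37.5, 32.8, 33.6, 33.3]
-2 [32.7, 33.4, 37.2, None, 44.8, 45.0, 37.3, 37.7, 33.6, 33.5]
2 [33.4, 33.5, 37.3, None, 43.8, 43.0, 37.4, 37.2, 33.3, 33.2]
6 [33.2, 33.2, 37.3, None, 43.3, 42.2, 37.5, 35.5, 32.7, 33.3]
10 [32.7, 33.5, None, None, 43.3, 42.8, 37.6, 35.6, 32.8, 33.1]
14 [33.5, 33.1, 37.0, None, 43.5, 40.6, 35.5, 33.5, 33.1, 33.1]
18 [None, 33.8, None, None, 38.3, 39.7, 33.5, 33.3, 33.4, 33.5]
top plate 33.63
-22 [34.0, 33.5, 33.6, 33.6, 33.8, 33.1, 34.0, 33.5, 33.4, 33.6]
-18 [32.9, 33.3, 33.9, 33.6, 33.9, 33.4, 33.5, 33.7, 33.9, 33.3]
-14 [33.7, 34.3, 33.5, 33.8, 33.9, 33.5, 33.5, 33.5, 33.2, 33.8]
-10 [32.9, 33.8, 31.7, 30.1, 34.3, 38.0, 30.3, 33.7, 33.7, 34.1]
-6 [33.3, 33.0, 35.1, 37.8, 37.8, 42.9, 38.5, 34.1, 33.9, 33.2]
-2 [34.0, 31.6, 37.8, 37.7, 45.5, 41.4, 38.0, 37.6, 33.3, 34.1]
2 [33.6, 36.1, 37.5, 38.0, 43.8, 40.8, 37.6, 38.1, 33.4, 33.8]
6 [33.6, 33.5, 38.0, 37.7, 43.7, 43.8, 37.6, 37.6, 33.7, 33.7]
10 [33.9, 33.4, 35.4, 41.2, 43.6, 44.2, 37.3, 33.3, 34.0, 33.5]
14 [33.4, 33.7, 35.3, 36.5, 44.0, 40.5, 37.4, 33.5, 33.7, 33.9]
18 [34.2, 34.0, 33.9, 34.2, 43.8, 44.1, 33.2, 34.5, 33.0, 34.0]
```

View pics/p8.png

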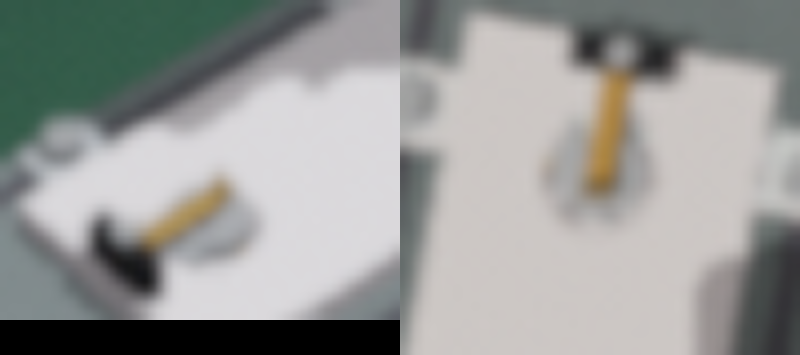

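The cell lies level in the pocket under the brass finger, at about (600,170) in the right panel. Both cameras put its top about 4.1 mm above the plate, so it is fully home, and the arm is clear.

```bash
python3 -c "from bench import env; print(env.sign_off())"
```

```text
the job is handed in; nothing more can be done
None
```

The coin cell is fully home in the tester's pocket under the keeper finger: it sits level, about 4.1 mm proud. The highest push-force reading was about 2.5 N, the arm was clear of everything, and I handed the job in at about 19 s.

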